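Level the bench scale, then load it

ROBOT

A 6-joint arm with a two-finger parallel gripper is mounted at the origin on the work surface. World frame = base frame: x ahead of the robot, y to its left, z up, the work surface at z = 0. Lengths are in mm, angles in rad, forces in N, time in s.
With the tool pointing down it reaches from about 275 to 750 mm from the base axis. Payload 10.2 kg.
Tool frame: the origin (TCP) lies midway between the tips of the shut fingers; the grasp point (between the pads) lies 19 mm behind it; z points along the fingers, y is the line along which they close (so a half turn about z gives the same grasp; the last joint's range is limited). The gripper opens to 85 mm and grips with 20 to 120 N. Pads are 22 mm wide; open, the fingers measure 114 mm over their backs; the gripper's body (76 mm by 85 mm) begins 54 mm behind the grasp point. The pads swing forward as they close: fully open they stand 13 mm farther back than shut.
Start: joints at [1.098, 0.313, 1.498, -0, 1.331, -0.223], TCP at [129.798, 508.708, 231.294] pointing down, gripper open.
Joint ranges: [-2.94, 2.94], [-0.97, 2.17], [0.19, 2.56], [-1.23, 4.37], [0.02, 3.11], [-2.88, 2.88]. Speed limits (rad/s): [2.39, 2.39, 3.01, 3.14, 3.14, 3.14].

INTERFACE

Orientations are given as a unit quaternion [w, x, y, z].
In Python, from rig import ctrl, capture, camera_info gives the robot as it stands.
- The arm moves only by the tool apply_moves, never from a script. Its argument "targets" is a list of rows, each a list of 3 entries, a list of its own where there are three numbers: the finger opening in mm, from 0 to 85.4, then the shift along the world's x, y, z in mm, then the turn, a rotation vector about the world's x, y, z in degrees. In form: [[grip, [dx, dy, dz], [rx, ry, rz]], ...]. A call has 1 to 20 rows; each row is the pose to reach, as a shift and turn from the pose commanded when the call began; what a row does not reach only later rows make up. A row lasts 1/10 s, in which the tool goes at most 50 mm and 8.59 degrees, less where a joint would pass 70% of its speed; a pose out of reach is approached as far as the arm can. A call with a gripper value outside its range is refused whole. The fingers move at their own pace and stop on an object; "squeeze" is the grip in N (left out, the last holds). Time passes only in rows, so rows that repeat a pose let the fingers close. It gives the time, the measured TCP pose, the force, the opening and the grip force at its end, in the units of the state.
- ctrl.sense(): the state, without advancing time (a new reading comes with each control period).
- capture(name): name is "scene" or "top" or "wrist"; returns (picture, depth): 480x640x3 uint8, blue, green, red; 480x640 float32, mm along the optical axis (not along the pixel's ray), 0 where there is no reading.
- camera_info(name): a dict with "vfov" (degrees; the focal length in pixels is half the picture's height over the tangent of half this angle, whatever the lens; pixels are square), "cx", "cy" (the principal point, pixels), "extrinsics" (4x4, takes a point from camera to world coordinates). Camera axes: x right, y down, z forward; pixel columns grow to the right and rows downward; lengths in mm; the calibration is good to about 2 mm. The wrist camera is an equidistant fisheye: a pixel r from the principal point sees the ray r / f radians off the axis. A picture is of the moment at which its call begins: read the wrist's pose just before it. camera_info takes no time and is no camera call; for the wrist camera it gives the pose at the moment of the call.
- ctrl.finish_job(): hands the job in; it is judged then, once.
The state is a dict: "time_s": time; "joints": joint angles; "dq": joint speeds; "tau": joint torques, N m; "eef_pos": TCP position; "ee_rot": TCP orientation; "force": force on the tool from outside, world axes, zero at the start; "wrist_torque": the same for the moment, N m; "grip_width": opening from 0.0 (shut) to 1.0 (fully open); "grip_force": force on a finger pad.
Only numpy, scipy, OpenCV 4.12 (cv2) and the standard library are available. Lean on these libraries where they do the work, as an engineer would, in place of code of your own. Each camera call takes 0.05 s, during which the arm holds its last target. There are 200 camera calls.

TASK

Level the bench scale by turning its two foot-screw knobs (each needs roughly half a turn, so let go and take it again) until the steel ball of its round ball level rests wholly inside the small black circle. Only then gently set the slim narrow-necked white bottle upright, wholly on the round steel pan; leave the scale level, let go, and leave the other things on the bench standing where they are.

Things in the scene. Friction and masses are not known exactly. Their poses are not given: they have to be found in the camera images.
- scale: the scale's dark steel foot frame, fixed to the bench: 220 x 240 mm plate 12 mm thick with an ear toward its -x (front); an aluminium yoke arm reaches out toward its -y (side). Origin: centre of its underside on the bench; z up. Start position and yaw (within +-0.3 rad) vary
- platform: the scale's white platform, 200 (x) x 220 (y) x 12 mm, on a pivot under its centre, 30 mm above the bench; origin there, in the centre of its underside; axes parallel to the scale's when level. Only the two knobs move it. At the start it leans about 3 degrees about each of x and y
- vial (a point): centre of the round ball level on the platform, 55 mm to -x and 60 mm to +y of the platform's centre: a black-rimmed shallow dish 76 mm wide, 15 mm high, with a cream face marked with a small black circle of 8 mm inner radius about this point (the point is at ball height, 5 mm above the face); clear hard cover on top
- knob_front_grip (a point): grip point on the upright axis of the front knob, 150 mm to -x of the scale's origin, 74 mm above the bench. Black bar 42 mm long (this point's x), 14 wide, from 25 mm below to 7 above this point, over a 44 mm disc. Clockwise from above it raises the platform's front (-x) edge and moves the ball to the scale's +x, 5 mm per rad turned; anticlockwise the reverse
- knob_side_grip (a point): grip point of the side knob, of like shape, 150 mm to -y of the scale's origin, on the yoke arm (it leans with it up to 3.5 degrees). Clockwise from above it raises the -y edge and moves the ball to the scale's +y, 5 mm per rad; anticlockwise the reverse. Both knobs need about 0.06 N m, do not rise, turn 7.8 rad between stops (level midway) and stay where left
- pan (a point): centre of the top of the round steel pan, 110 mm wide and 6 mm high, on the platform 30 mm behind (+x) and 35 mm to the -y side of its centre, its top 48 mm above the bench when level; rigid, so set down with a light touch (pressing or dropping with over 60 N is too hard)
- bottle: the slim white bottle with a narrow neck, paper label and white cap: 48 mm diameter, 100 mm high, straight-sided up to 62 mm, neck 19 mm (hold it about 52 mm above its foot), 0.18 to 0.35 kg, standing on the bench at one of three places to the left (+y) of the scale, shuffled with the jar and the can. Origin: centre of its underside; z up its axis
- jar: bystander: squat white jar, 64 mm diameter, 70 mm high; origin in the centre of its underside
- can: bystander: white can, 66 mm diameter, 110 mm high; origin in the centre of its underside
- tape: bystander: roll of black tape lying flat, 90 mm across, 25 mm high; origin in the centre of its underside
- screwdriver: bystander: black-handled screwdriver lying on the bench, 200 mm long along its x; origin under its middle
- wrench: bystander: steel wrench lying on the bench, 180 mm long along its x; origin under its middle
- ball (a point): centre of the level's dark steel ball, 10 mm wide, under the clear cover. It rolls to the low side, 5.2 mm per degree of tilt, and settles within about 1 s; it is wholly in the circle when within 3 mm of vial. At the start it is 14 to 17.5 mm from there along each of the scale's x and y
Things that resemble listed ones, but are neither listed nor needed, are in the scene too. What is shaped like the bottle but orange or red is not meant.

How it is judged:
By the outcome, as a careful person would: the job done as asked, in the order asked, and still so for the second after the job is handed in, with the robot touching nothing.
It also fails if it takes over 72 s, if anything falls off the work surface, if the arm or the gripper's body presses on something with over 40 N, if the wrist force passes 120 N, or if a joint passes its speed limit or range.

## Working session

There is one attempt and no reset: what is moved stays moved. The work goes in short steps, Python scripts to look and compute and a tool call to move; the robot and the scene stay as the last step left them, time stands still between calls to the robot, and variables do not carry over. Pictures are saved under pics/ and viewed, at most 13 in all, crops included, and the job is handed in when it is done.

Besides the shell and the picture viewer there is one more tool, called after "Request:" as name(argument=value, ...) on one line, values as JSON. apply_moves: Moves the arm, as the interface text tells. Its arguments: {"type":"object","properties":{"targets":{"type":"array","items":{"type":"array"}},"squeeze":{"type":"number"}},"required":["targets"]}

```bash
mkdir -p pics; ls; cat > h.py <<'E'
import numpy as np, cv2
from rig import ctrl, capture, camera_info
def cam(n):
    c=camera_info(n); f=240/np.tan(np.radians(c['vfov']/2)); return f,c['cx'],c['cy'],np.array(c['extrinsics'])
def ray(n,u,v,C=None):
    f,cx,cy,E=C or cam(n); x,y=u-cx,v-cy
    if n=='wrist':
        r=np.hypot(x,y)+1e-9; t=r/f; d=np.array([np.sin(t)*x/r,np.sin(t)*y/r,np.cos(t)])
    else: d=np.array([x/f,y/f,1.])
    return E[:3,3],E[:3,:3]@d
def onz(n,u,v,z,C=None):
    o,d=ray(n,u,v,C); return o+d*(z-o[2])/d[2]
def proj(n,p,C=None):
    f,cx,cy,E=C or cam(n); q=E[:3,:3].T@(np.array(p,float)-E[:3,3])
    if n=='wrist':
        r=np.hypot(q[0],q[1])+1e-9; t=np.arctan2(r,q[2]); return np.array([cx+f*t*q[0]/r,cy+f*t*q[1]/r])
    return np.array([cx+f*q[0]/q[2],cy+f*q[1]/q[2]])
E
python3 - <<'E'
from h import *
print(ctrl.sense())
for n in ['scene','top','wrist']:
    C=cam(n); p,d=capture(n); cv2.imwrite(f'pics/{n}0.png',p); np.save(f'pics/{n}0.npy',d); print(n,C[0],C[1],C[2],C[3].round(2).tolist())
E
```

```text
pics
{'time_s': 0.0, 'joints': array([ 1.09760186e+00,  3.13456551e-01,  1.49843000e+00, -1.47610007e-05,
        1.33102122e+00, -2.23440538e-01]), 'dq': array([-3.04873228e-03,  4.81235752e-05, -1.50677816e-03,  2.48226174e-04,
        1.58740561e-03, -7.49679501e-04]), 'tau': array([-6.63091171e-06, -4.12273192e+01, -2.59737754e+01, -2.12477044e-04,
        4.24217025e-03,  1.14489333e-05]), 'eef_pos': array([129.67634646, 508.46426173, 230.73439884]), 'ee_rot': array([-2.17697829e-04,  1.24550884e-01,  9.92213004e-01, -6.20517034e-04]), 'force': array([-0.29255567, -0.44437913,  0.03053431]), 'wrist_torque': array([ 0.02088349, -0.0126165 ,  0.01268867]), 'grip_force': 0.0, 'grip_width': 1.0006972020484868}
scene 433.6257214497433 314.5125644663749 231.5728168769936 [[0.62, 0.48, -0.62, 1254.69], [0.78, -0.37, 0.5, -608.93], [0.0, -0.79, -0.61, 802.29], [0.0, 0.0, 0.0, 1.0]]
top 435.11454767038157 322.8613281319057 241.08329616264942 [[-0.01, -0.98, 0.18, 399.34], [-1.0, 0.01, -0.01, -9.77], [0.01, -0.18, -0.98, 992.03], [0.0, 0.0, 0.0, 1.0]]
wrist 371.64829954431775 320.43005047984724 239.0597411971334 [[0.25, 0.93, 0.26, 66.05], [0.97, -0.24, -0.07, 525.08], [-0.0, 0.26, -0.96, 373.58], [0.0, 0.0, 0.0, 1.0]]
```

View pics/top0.png

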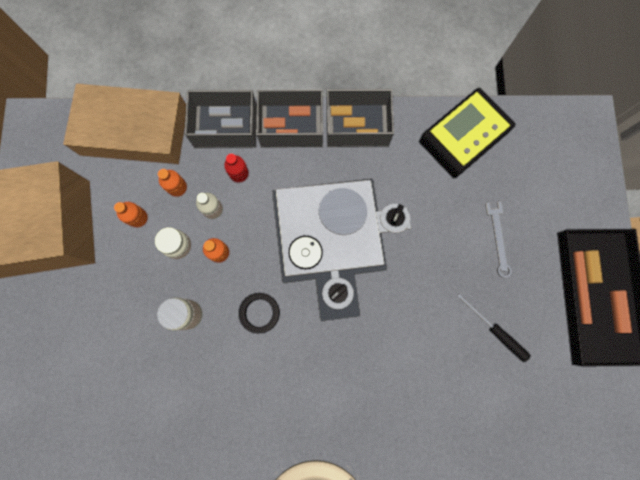

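View pics/scene0.png

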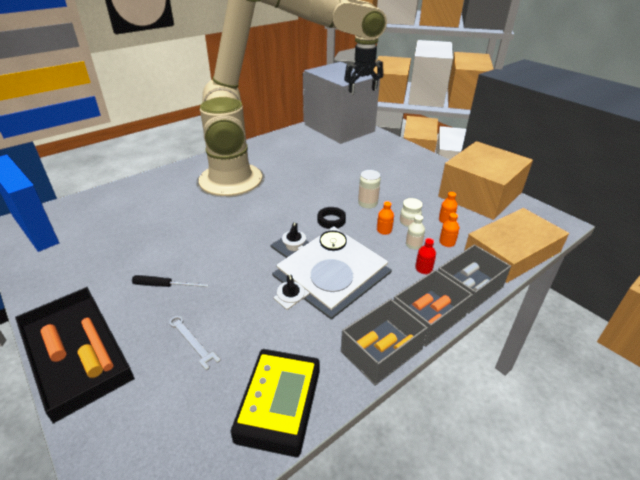

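The top view shows the scale at the centre: pan (343,212), vial (306,252), front knob (339,293), side knob (396,216). What could be taken for the bottle: white slim bottle (207,203); orange (171,181), (130,213), (215,249); red (236,167); white jar (172,242); can (174,313). By colour and neck I choose (207,203), which a close crop will check.

```bash
python3 - <<'E'
from h import *
p=cv2.imread('pics/top0.png')
a=cv2.resize(p[170:320,265:425],None,fx=3.5,fy=3.5,interpolation=cv2.INTER_CUBIC)
b=cv2.resize(p[150:270,150:250],None,fx=2.3,fy=2.3,interpolation=cv2.INTER_CUBIC)
o=np.zeros((525,795,3),np.uint8); o[:a.shape[0],:560]=a; o[:b.shape[0],565:565+b.shape[1]]=b
cv2.imwrite('pics/crop1.png',o)
d=np.load('pics/top0.npy'); C=cam('top')
def pt(u,v):
    z=d[v,u]; f,cx,cy,E=C; return (E[:3,:3]@[(u-cx)/f*z,(v-cy)/f*z,z]+E[:3,3]).round(1)
for u,v in [(339,293),(396,216),(343,212),(306,252),(204,199),(172,242),(174,313),(215,245),(236,162),(170,176),(285,190),(370,190),(375,255),(295,268),(259,300)]: print((u,v),pt(u,v))
# platform white
h=cv2.cvtColor(p,cv2.COLOR_BGR2HSV); m=((h[...,2]>150)&(h[...,1]<40)).astype(np.uint8)
m=cv2.morphologyEx(m,cv2.MORPH_CLOSE,np.ones((7,7)))
for c in cv2.findContours(m,0,2)[0]:
    if cv2.contourArea(c)>60: print(cv2.contourArea(c),cv2.minAreaRect(c))
E
```

```text
(339, 293) [459.5 -53.9  82.9]
(396, 216) [ 623.5 -180.    81.5]
(343, 212) [643.2 -68.2  43.2]
(306, 252) [551.2  15.1  54.1]
(204, 199) [658.8 228.6 102.7]
(172, 242) [573.5 302.5  68.9]
(174, 313) [421.6 276.5 112.1]
(215, 245) [562.8 205.8  86.8]
(236, 162) [746.2 166.   88.3]
(170, 176) [717.6 310.2  81.6]
(285, 190) [696.7  62.5  40.1]
(370, 190) [ 696.8 -131.7   34.6]
(375, 255) [ 545.  -137.1   41.7]
(295, 268) [516.4  39.   53.9]
(259, 300) [451.3 123.2  -0.9]
793.5 ((172.5, 313.5), (31.0, 33.0), 90.0)
693.0 ((169.4380645751953, 241.57081604003906), (31.514148712158203, 27.751266479492188), 41.18592834472656)
473.0 ((499.0398254394531, 239.283447265625), (75.21308898925781, 15.132359504699707), 81.99527740478516)
326.0 ((206.0, 202.0), (20.0, 20.0), 90.0)
247.5 ((633.0, 204.0), (26.0, 12.0), 90.0)
9466.0 ((346.51934814453125, 244.71621704101562), (125.07427978515625, 131.76535034179688), 84.87181091308594)
259.5 ((225.5, 116.0), (18.0, 31.0), 90.0)
244.5 ((157.3529510498047, 65.0882339477539), (20.283000946044922, 27.5501708984375), 77.47119140625)
24130.5 ((269.51434326171875, 47.78417205810547), (96.28555297851562, 464.9111633300781), 89.70389556884766)
364.5 ((170.31536865234375, 21.812164306640625), (26.004186630249023, 37.470855712890625), 38.36748504638672)
```

View pics/crop1.png

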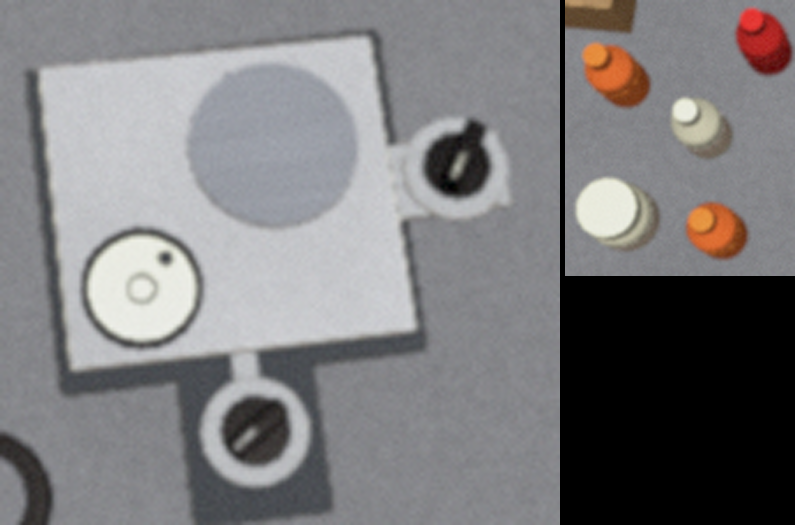

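The crop shows the vial circle centred at crop (142,289) with the ball at (165,258), so the ball lies to scale +x, -y. Front bar runs about -45°, side bar about -27° from world x, and the only white narrow-necked bottle is the one near (685,112) in the inset. That means turning the front knob anticlockwise by about 3 rad and the side knob clockwise by about 3 rad. I'll do the front one first.

Request:
apply_moves(targets=[[45,[30,-45,0],[0,0,-8]],[45,[60,-90,0],[0,0,-16]],[45,[90,-140,0],[0,0,-24]],[45,[120,-190,0],[0,0,-32]],[45,[145,-240,0],[0,0,-40]],[45,[170,-280,0],[0,0,-48]],[45,[195,-320,0],[0,0,-56]],[45,[220,-360,0],[0,0,-64]],[45,[245,-400,-5],[0,0,-72]],[45,[265,-440,-10],[0,0,-80]],[45,[285,-480,-20],[0,0,-88]],[45,[300,-510,-30],[0,0,-96]],[45,[315,-540,-40],[0,0,-104]],[45,[325,-555,-50],[0,0,-112]],[45,[330,-562,-60],[0,0,-120]],[45,[330,-562,-60],[0,0,-128]],[45,[330,-562,-60],[0,0,-136]],[45,[330,-562,-60],[0,0,-144]],[45,[330,-562,-60],[0,0,-150]],[45,[330,-562,-60],[0,0,-150]]], squeeze=60)

```text
time_s: 2.15
eef_pos: [459.7, -53.3, 171.2]
ee_rot: [-0.0, 0.991, 0.136, -0.0]
force: [-0.3, -0.7, 1.6]
grip_width: 0.529
grip_force: 0.0
```

```bash
python3 - <<'E'
from h import *
s=ctrl.sense(); print(s['time_s'],s['eef_pos'],s['joints'],s['ee_rot'])
C=cam('wrist'); p,d=capture('wrist'); cv2.imwrite('pics/w1.png',p); np.save('pics/w1.npy',d); np.save('pics/w1E.npy',C[3]); print(proj('wrist',s['eef_pos'],C), proj('wrist',[460,-54,81],C),proj('wrist',[623,-180,81],C))
E
```

```text
2.15 [459.70281952 -53.27045498 171.1580055 ] [-3.69404278e-01  2.37194098e-01  1.76446461e+00  1.42787570e-05
  1.14027509e+00  9.28479482e-01] [-8.83259624e-05  9.90704670e-01  1.36030246e-01 -1.46063184e-04]
[319.48499556 304.66194025] [320.98955579 244.86941422] [553.95304175  76.93200411]
```

View pics/w1.png

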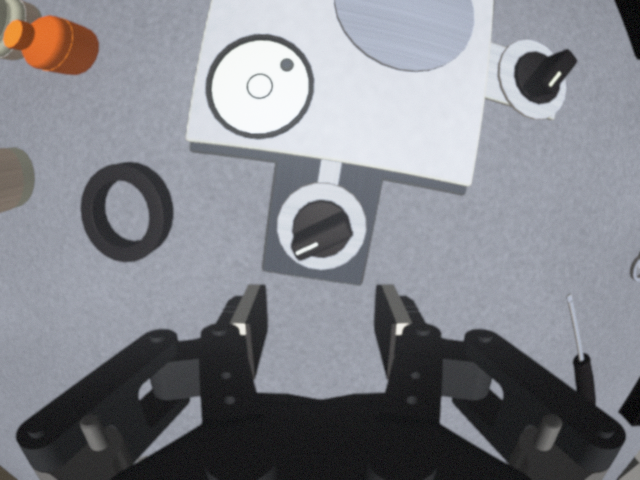

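The wrist view shows the front knob at (322,226) with its bar running from lower left to upper right, the side knob at (542,75), the vial circle at (260,86) and the ball at (287,65). I'll measure the bars from depth.

```bash
cat >> h.py <<'E'
def cloud(d,C):
    f,cx,cy,E=C; v,u=np.mgrid[:480,:640]; x,y=u-cx,v-cy; r=np.hypot(x,y)+1e-9; t=r/f
    q=np.stack([np.tan(t)*x/r*d,np.tan(t)*y/r*d,d],-1); w=q@E[:3,:3].T+E[:3,3]; w[d<=0]=np.nan; return w
def bar(p,d,C,g,zlo=71,zhi=92):
    w=cloud(d,C); m=(w[...,2]>zlo)&(w[...,2]<zhi)&(np.hypot(w[...,0]-g[0],w[...,1]-g[1])<35)
    q=w[m]; xy=q[:,:2].astype(np.float32); r=cv2.minAreaRect(xy); c=xy.mean(0); e,V=np.linalg.eigh(np.cov(xy.T)); a=np.degrees(np.arctan2(V[1,1],V[0,1]))
    print('bar',m.sum(),'c',c.round(1),'rect',np.round(r[0],1),np.round(r[1],1),'ang %.1f'%((a+90)%180-90),'z',np.percentile(q[:,2],[10,50,90]).round(1))
E
python3 - <<'E'
from h import *
p=cv2.imread('pics/w1.png'); d=np.load('pics/w1.npy'); C=cam('wrist')
bar(p,d,C,(460,-54)); bar(p,d,C,(623,-180))
w=cloud(d,C)
for n,(u,v) in dict(ring=(285,225),ring2=(360,225),vial=(240,70),ball=(287,65),plat=(400,130),pan=(400,30),bench=(420,250)).items(): print(n,w[v,u].round(1))
# vial circle & ball from ray on plane
for n,(u,v) in dict(circ=(260,86),ball=(287,65)).items(): print(n,onz('wrist',u,v,w[70,240][2],C).round(1))
h=cv2.cvtColor(p,cv2.COLOR_BGR2GRAY); m=((h>150)).astype(np.uint8)
sub=m[170:280,260:385]; cs=cv2.findContours(sub,0,2)[0]; c=max(cs,key=cv2.contourArea); print(cv2.fitEllipse(c+np.array([260,170])))
E
```

```text
bar 1402 c [464.  -53.1] rect [462.8 -53.5] [14.9 41.5] ang -48.2 z [77.8 80.8 81.8]
bar 992 c [ 628.9 -181.3] rect [ 630.9 -184. ] [15.1 42.9] ang -25.5 z [74.2 80.5 82.2]
ring [456.8 -26.8  42.3]
ring2 [472.4 -81.   43.6]
vial [559.1  32.8  53.7]
ball [5.688e+02 4.000e-01 6.140e+01]
plat [548.8 -88.8  43.1]
pan [621.2 -67.9  46.9]
bench [ 4.570e+02 -1.481e+02  2.000e-01]
circ [551.   15.6  53.7]
ball [570.1   1.5  53.7]
((321.5526428222656, 224.21144104003906), (86.53461456298828, 92.27383422851562), 16.021644592285156)
```

Front bar is centred at (463,-53.5), 41.5 x 15 mm with its top at 81 mm, and the knobs are 212.8 mm apart (212 expected), so this checks out. Descending with the closing line at -138°.

Request:
apply_moves(targets=[[45,[3,0,-15],[0,0,-8]],[45,[3,0,-30],[0,0,-16]],[45,[3,0,-40],[0,0,-24]],[45,[3,0,-45],[0,0,-32]],[45,[3,0,-50],[0,0,-40]],[45,[3,0,-55],[0,0,-48]],[45,[3,0,-60],[0,0,-56]],[45,[3,0,-70],[0,0,-64]],[45,[3,0,-90],[0,0,-64]],[45,[3,0,-106],[0,0,-64]],[45,[3,0,-115],[0,0,-64]],[45,[3,0,-115],[0,0,-64]],[8,[3,0,-115],[0,0,-64]],[8,[3,0,-115],[0,0,-64]],[8,[3,0,-115],[0,0,-64]],[8,[3,0,-115],[0,0,-64]],[8,[3,0,-115],[0,0,-64]],[8,[3,0,-115],[0,0,-64]]], squeeze=50)

```text
time_s: 4.0
eef_pos: [462.5, -54.1, 57.2]
ee_rot: [0.001, 0.913, -0.409, 0.0]
force: [-5.9, -6.1, 6.9]
grip_width: 0.154
grip_force: 49.1
```

Request:
apply_moves(targets=[[8,[0,0,0],[0,0,8]],[8,[0,0,0],[0,0,16]],[8,[0,0,0],[0,0,24]],[8,[0,0,0],[0,0,32]],[8,[0,0,0],[0,0,40]],[8,[0,0,0],[0,0,48]],[8,[0,0,0],[0,0,56]],[8,[0,0,0],[0,0,64]],[8,[0,0,0],[0,0,72]],[8,[0,0,0],[0,0,80]],[8,[0,0,0],[0,0,88]],[8,[0,0,0],[0,0,96]],[8,[0,0,0],[0,0,104]],[8,[0,0,0],[0,0,112]],[8,[0,0,0],[0,0,120]],[8,[0,0,0],[0,0,128]],[8,[0,0,0],[0,0,136]],[8,[0,0,0],[0,0,144]],[8,[0,0,0],[0,0,152]],[8,[0,0,0],[0,0,160]]])

```text
time_s: 6.0
eef_pos: [461.1, -52.3, 57.2]
ee_rot: [-0.002, 0.559, 0.829, -0.0]
force: [-12.7, 5.1, 17.2]
grip_width: 0.15
grip_force: 50.7
```

```bash
python3 - <<'E'
from h import *
for i in range(6): capture('top')
s=ctrl.sense(); print(s['time_s'],s['eef_pos'],s['force'],s['wrist_torque'],s['joints'],s['grip_force'])
p,_=capture('top'); C=cam('wrist'); q,d=capture('wrist'); np.save('pics/w2.npy',d)
print(proj('wrist',[551,15,55],C))
cv2.imwrite('pics/v2.png',np.hstack([cv2.resize(p[170:320,265:425],(400,375)),cv2.resize(q,(400,300))[:375].copy() if 0 else cv2.copyMakeBorder(cv2.resize(q,(400,300)),0,75,0,0,0)])); cv2.imwrite('pics/w2.png',q); cv2.imwrite('pics/t2.png',p)
E
```

```text
6.3 [461.06413574 -52.29169486  57.20022929] [-12.82932862   6.47620373  16.06253188] [0.89650152 2.19224573 0.05675912] [-3.66303413e-01  4.13758465e-01  1.87426181e+00  7.86923592e-05
  8.58236641e-01 -7.45928209e-01] 50.64566373825073
[552.31329348 233.66516508]
```

View pics/v2.png

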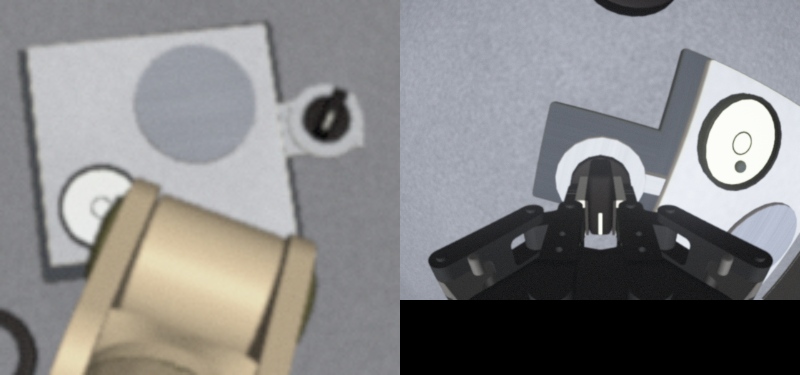

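Right half (wrist): the vial circle is near wrist pixel (547,229) and the ball near (544,266), so the ball moved as intended. I'll write a ball measurement.

```bash
cat >> h.py <<'E'
YAW=np.radians(6.6)
def level(p,C,g,n='wrist',zf=53,verbose=1,save=None):
    """ball offset in scale axes (mm); g: rough vial centre in world"""
    h=cv2.cvtColor(p,cv2.COLOR_BGR2GRAY); u,v=proj(n,[g[0],g[1],zf],C).round().astype(int)
    cr=(h>185).astype(np.uint8); k,lab,st,ce=cv2.connectedComponentsWithStats(cr)
    win=lab[max(0,v-25):v+25,max(0,u-25):u+25]; l=np.bincount(win[win>0]).argmax()
    cs=cv2.findContours((lab==l).astype(np.uint8),0,2)[0]; hull=cv2.convexHull(max(cs,key=cv2.contourArea))
    H=np.zeros_like(h); cv2.fillConvexPoly(H,hull,255); H=cv2.erode(H,np.ones((5,5)))
    W=lambda c,z: np.array([onz(n,a,b,z,C)[:2] for a,b in c.reshape(-1,2)])
    fc=cv2.minEnclosingCircle(W(hull,zf).astype(np.float32))
    dk=((h<110)&(H>0)).astype(np.uint8); k,lab,st,ce=cv2.connectedComponentsWithStats(dk)
    i=1+np.argmax(st[1:,4]) if k>1 else None
    ball=onz(n,*ce[i],zf+5,C)[:2]
    # small circle: moderately dark ring pixels 5..12 mm from centre
    vv,uu=np.where((h<165)&(H>0)&(lab!=i)); P=np.array([onz(n,a,b,zf,C)[:2] for a,b in zip(uu,vv)]); 
    P=P[(np.linalg.norm(P-fc[0],axis=1)<13)&(np.linalg.norm(P-onz(n,*ce[i],zf,C)[:2],axis=1)>7.5)] if len(P) else P
    c=np.array(fc[0]); r=0
    if len(P)>25:
        A=np.c_[2*P,np.ones(len(P))]; s=np.linalg.lstsq(A,(P**2).sum(1),rcond=None)[0]; r=np.sqrt(s[2]+s[0]**2+s[1]**2); c2=s[:2]
    else: c2=c
    R=np.array([[np.cos(YAW),np.sin(YAW)],[-np.sin(YAW),np.cos(YAW)]])
    print('face c',c.round(1),'r %.1f'%fc[1],'ring c',c2.round(1),'r %.1f n %d'%(r,len(P)),'ballpx',ce[i].round(1),st[i,4],'OFF(face)',(R@(ball-c)).round(2),'OFF(ring)',(R@(ball-c2)).round(2))
E
python3 - <<'E'
from h import *
level(cv2.imread('pics/w2.png'),cam('wrist'),(551,15))
p=cv2.imread('pics/w1.png');C=list(cam('wrist'));C[3]=np.load('pics/w1E.npy');level(p,C,(551,15))
p=cv2.imread('pics/top0.png');level(p,cam('top'),(551,15),'top')
E
```

```text
face c [549.1  16.1] r 33.8 ring c [548.5  15.8] r 8.6 n 167 ballpx [541.  263.8] 92 OFF(face) [ -0.6  -16.04] OFF(ring) [  0.  -15.8]Traceback (most recent call last):
  File "<stdin>", line 3, in <module>
  File "h.py", line 37, in level
    ball=onz(n,*ce[i],zf+5,C)[:2]
         ~~~^^^^^^^^^^^^^^^^^
  File "h.py", line 12, in onz
    o,d=ray(n,u,v,C); return o+d*(z-o[2])/d[2]
        ~~~^^^^^^^^^
  File "h.py", line 10, in ray
    return E[:3,3],E[:3,:3]@d
                   ~~~~~~~~^~
ValueError: matmul: Input operand 1 has a mismatch in its core dimension 0, with gufunc signature (n?,k),(k,m?)->(n?,m?) (size 1 is different from 3)
```

Front axis offset is now 0.0 mm, leaving -15.9 mm in y. Letting go and moving above the side knob.

Request:
apply_moves(targets=[[45,[0,0,0],[0,0,0]],[45,[0,0,0],[0,0,0]],[45,[0,0,0],[0,0,0]],[45,[0,0,15],[0,0,0]],[45,[0,0,40],[0,0,0]],[45,[0,0,75],[0,0,0]],[45,[30,-25,90],[0,0,8]],[45,[60,-50,90],[0,0,16]],[45,[90,-75,90],[0,0,24]],[45,[125,-100,90],[0,0,32]],[45,[150,-120,90],[0,0,40]],[45,[166,-132,90],[0,0,43]],[45,[166,-132,90],[0,0,43]]])

```text
time_s: 7.7
eef_pos: [629.8, -186.8, 145.3]
ee_rot: [0.0, 0.219, 0.976, -0.0]
force: [-0.1, 0.3, 0.4]
grip_width: 0.525
grip_force: 0.0
```

```bash
python3 - <<'E'
from h import *
s=ctrl.sense(); print(s['time_s'],s['eef_pos'],s['joints'])
C=cam('wrist'); p,d=capture('wrist'); cv2.imwrite('pics/w3.png',p); np.save('pics/w3.npy',d)
bar(p,d,C,(629,-185),74,95); bar(p,d,C,(629,-185),78,95); print(proj('wrist',[550,15,53],C))
try: level(p,C,(549,15))
except Exception as e: print(e)
E
```

```text
7.7 [ 629.75547031 -186.79951103  145.31512988] [-4.66290764e-01  6.73679099e-01  1.16734886e+00 -1.38755332e-04
  1.30045920e+00 -1.59500369e+00]
bar 1614 c [ 627.8 -184.7] rect [ 628.8 -185.1] [14.1 41.1] ang -26.5 z [79.3 80.9 81.9]
bar 1563 c [ 628.1 -184.8] rect [ 628.8 -185.1] [14.  41.1] ang -26.5 z [79.6 80.9 81.9]
[530.37019684  23.8660431 ]
face c [550.7  15.7] r 33.5 ring c [550.7  14.2] r 8.8 n 72 ballpx [518.5  34.9] 104 OFF(face) [  2.45 -18.88] OFF(ring) [  2.68 -17.42]
```

View pics/w3.png

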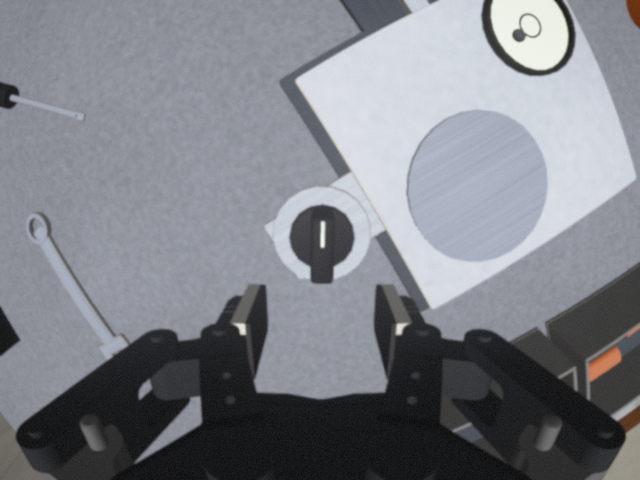

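The side bar is straight ahead at pixel (322,245), centred at (628.8,-185.1) with angle -26.5°. Descend and grip.

Request:
apply_moves(targets=[[45,[0,0,-30],[0,0,-1]],[45,[0,0,-60],[0,0,-1]],[45,[0,0,-80],[0,0,-1]],[45,[0,0,-90],[0,0,-1]],[45,[0,0,-90],[0,0,-1]],[8,[0,0,-90],[0,0,-1]],[8,[0,0,-90],[0,0,-1]],[8,[0,0,-90],[0,0,-1]],[8,[0,0,-90],[0,0,-1]],[8,[0,0,-90],[0,0,-1]],[8,[0,0,-90],[0,0,-1]]])

```text
time_s: 8.85
eef_pos: [629.3, -185.7, 57.9]
ee_rot: [0.001, 0.228, 0.974, -0.0]
force: [-2.4, -0.1, 7.4]
grip_width: 0.155
grip_force: 51.1
```

Request:
apply_moves(targets=[[8,[0,0,0],[0,0,-8]],[8,[0,0,0],[0,0,-16]],[8,[0,0,0],[0,0,-24]],[8,[0,0,0],[0,0,-32]],[8,[0,0,0],[0,0,-40]],[8,[0,0,0],[0,0,-48]],[8,[0,0,0],[0,0,-56]],[8,[0,0,0],[0,0,-64]],[8,[0,0,0],[0,0,-72]],[8,[0,0,0],[0,0,-80]],[8,[0,0,0],[0,0,-88]],[8,[0,0,0],[0,0,-96]],[8,[0,0,0],[0,0,-104]],[8,[0,0,0],[0,0,-112]],[8,[0,0,0],[0,0,-120]],[8,[0,0,0],[0,0,-128]],[8,[0,0,0],[0,0,-136]],[8,[0,0,0],[0,0,-144]],[8,[0,0,0],[0,0,-152]],[8,[0,0,0],[0,0,-160]]])

```text
time_s: 10.85
eef_pos: [627.0, -185.0, 57.8]
ee_rot: [-0.0, 0.998, -0.058, -0.002]
force: [-14.3, 4.0, 14.8]
grip_width: 0.152
grip_force: 52.4
```

Request:
apply_moves(targets=[[8,[0,0,0],[0,0,-8]],[8,[0,0,0],[0,0,-16]],[8,[0,0,0],[0,0,-20]],[8,[0,0,0],[0,0,-20]],[8,[0,0,0],[0,0,-20]],[8,[0,0,0],[0,0,-20]],[8,[0,0,0],[0,0,-20]],[8,[0,0,0],[0,0,-20]]])

```text
time_s: 11.65
eef_pos: [627.1, -184.7, 57.7]
ee_rot: [-0.0, 0.974, -0.227, -0.002]
force: [-14.5, 5.0, 15.0]
grip_width: 0.152
grip_force: 52.4
```

```bash
python3 - <<'E'
from h import *
s=ctrl.sense(); print(s['time_s'],s['eef_pos'],s['joints'][5],s['force'],s['grip_force'])
C=cam('wrist'); p,d=capture('wrist'); cv2.imwrite('pics/w4.png',p); q,_=capture('top'); cv2.imwrite('pics/t4.png',q); r,_=capture('scene'); cv2.imwrite('pics/s4.png',r)
print(proj('wrist',[550,15,53],C))
for n,im,c in (('wrist',p,C),('top',q,cam('top')),('scene',r,cam('scene'))):
  try: level(im,c,(549,15),n)
  except Exception as e: print(n,e)
k=proj('scene',[549,15,55]).astype(int)
cv2.imwrite('pics/v4.png',np.hstack([cv2.resize(q[170:320,265:425],(400,375)),cv2.resize(r[k[1]-40:k[1]+35,k[0]-40:k[0]+40],(400,375))]))
E
```

```text
11.65 [ 627.13104446 -184.6780007    57.7490942 ] 1.56528597330513 [-14.49012889   5.00594378  15.00849384] 52.36933887004852
[122.27006948 484.10007718]
wrist attempt to get argmax of an empty sequence
face c [550.  18.] r 32.8 ring c [550.  18.] r 0.0 n 0 ballpx [305.3 250.9] 9 OFF(face) [ 2.88 -1.98] OFF(ring) [ 2.88 -1.98]
face c [647.3 -75.3] r 160.1 ring c [647.3 -75.3] r 0.0 n 0 ballpx [298.1 273.8] 565 OFF(face) [-49.76 -62.26] OFF(ring) [-49.76 -62.26]
```

View pics/v4.png

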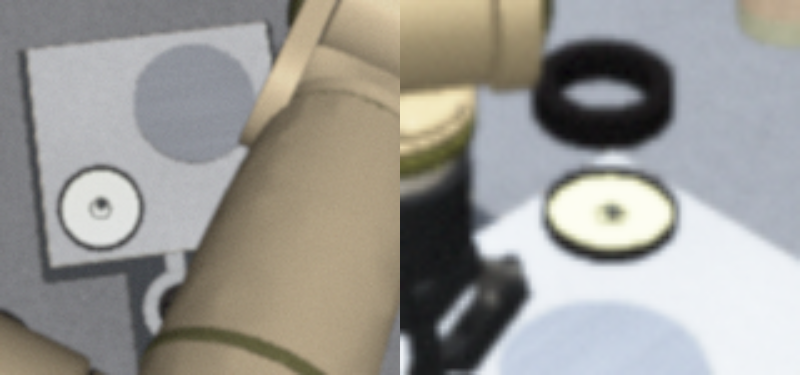

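The ball now looks inside or near the circle in the top view (crop (101,205)), about 1 px off. I'll let go and look from right above.

Request:
apply_moves(targets=[[45,[0,0,0],[0,0,0]],[45,[0,0,0],[0,0,0]],[45,[0,0,0],[0,0,0]],[45,[0,0,15],[0,0,0]],[45,[0,0,40],[0,0,0]],[45,[0,0,75],[0,0,5]],[45,[-20,25,90],[0,0,12]],[45,[-45,58,100],[0,0,20]],[45,[-70,90,100],[0,0,28]],[45,[-100,125,100],[0,0,36]],[45,[-125,160,100],[0,0,42]],[45,[-143,183,100],[0,0,42]],[45,[-143,183,100],[0,0,42]],[45,[-143,183,100],[0,0,42]]])

```text
time_s: 13.2
eef_pos: [486.3, -2.3, 157.4]
ee_rot: [0.0, 0.991, 0.137, 0.001]
force: [0.1, -0.3, 0.5]
grip_width: 0.526
grip_force: 0.0
```

```bash
python3 - <<'E'
from h import *
s=ctrl.sense(); print(s['time_s'],s['eef_pos'],s['joints'])
C=cam('wrist'); p,d=capture('wrist'); cv2.imwrite('pics/w5.png',p); np.save('pics/w5.npy',d); q,_=capture('top'); cv2.imwrite('pics/t5.png',q)
u,v=proj('wrist',[549.5,15.5,53],C); print(u,v,C[3][:3,3])
for n,im,c in (('wrist',p,C),('top',q,cam('top'))):
  try: level(im,c,(549,15),n)
  except Exception as e: print(n,e)
u,v=int(u),int(v); cv2.imwrite('pics/v5.png',cv2.resize(p[max(0,v-75):v+75,u-80:u+80],(640,600),interpolation=cv2.INTER_CUBIC)); print(max(0,v-75),u-80)
w=cloud(d,C); bar(p,d,C,(629,-185),74,95); bar(p,d,C,(463,-53),74,95)
# platform level: depth plane over platform
m=(w[...,2]>36)&(w[...,2]<48)&(np.abs(w[...,0]-620)<75)&(np.abs(w[...,1]+30)<70); P=w[m]; print(m.sum(),np.linalg.lstsq(np.c_[P[:,:2]-[611,-36],np.ones(len(P))],P[:,2],rcond=None)[0])
E
```

```text
13.2 [486.318616    -2.31280572 157.44141394] [-2.46156595e-01  3.01810112e-01  1.71782719e+00 -1.64663739e-04
  1.11978081e+00  1.05026687e+00]
319.45713567111835 143.31308819062775 [551.54223794  15.82502283 300.32647648]
wrist matmul: Input operand 1 has a mismatch in its core dimension 0, with gufunc signature (n?,k),(k,m?)->(n?,m?) (size 1 is different from 3)
top setting an array element with a sequence. The requested array has an inhomogeneous shape after 1 dimensions. The detected shape was (3,) + inhomogeneous part.
68 239
bar 873 c [ 627.4 -182. ] rect [ 628.5 -184.1] [14.7 42. ] ang -25.3 z [76.3 80.6 81.9]
bar 594 c [462.8 -45.7] rect [463.6 -52.7] [13.5 41.4] ang -61.5 z [75.9 80.3 81.5]
26527 [ 1.35217173e-02 -1.26678219e-02  4.44495605e+01]
```

View pics/v5.png

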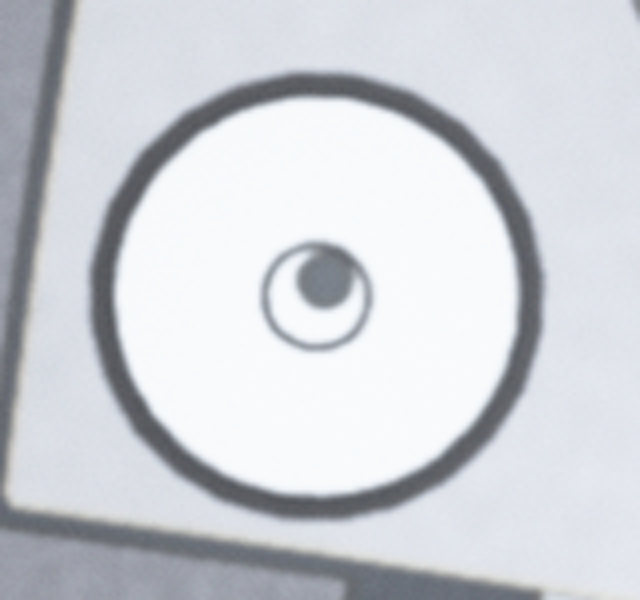

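The crop shows the black circle centred at (317,297) and the ball at (326,280), at about 5.9 px/mm. The remaining offset is about +3.1 mm in scale x and -1.0 mm in y. Trim the front knob by about 34° more anticlockwise.

Request:
apply_moves(targets=[[45,[-5,-12,0],[0,0,-8]],[45,[-10,-24,0],[0,0,-16]],[45,[-15,-36,0],[0,0,-24]],[45,[-20,-46,-5],[0,0,-32]],[45,[-23,-51,-15],[0,0,-40]],[45,[-23,-51,-25],[0,0,-48]],[45,[-23,-51,-35],[0,0,-56]],[45,[-23,-51,-42],[0,0,-64]],[45,[-23,-51,-48],[0,0,-72]],[45,[-23,-51,-55],[0,0,-80]],[45,[-23,-51,-70],[0,0,-84]],[45,[-23,-51,-90],[0,0,-84]],[45,[-23,-51,-100],[0,0,-84]],[45,[-23,-51,-100],[0,0,-84]],[8,[-23,-51,-100],[0,0,-84]],[8,[-23,-51,-100],[0,0,-84]],[8,[-23,-51,-100],[0,0,-84]],[8,[-23,-51,-100],[0,0,-84]],[8,[-23,-51,-100],[0,0,-84]],[8,[-23,-51,-100],[0,0,-84]]])

```text
time_s: 15.3
eef_pos: [462.1, -54.0, 57.3]
ee_rot: [0.001, 0.828, -0.561, -0.0]
force: [-9.3, -5.7, 8.9]
grip_width: 0.155
grip_force: 49.5
```

Request:
apply_moves(targets=[[8,[0,0,0],[0,0,8]],[8,[0,0,0],[0,0,16]],[8,[0,0,0],[0,0,24]],[8,[0,0,0],[0,0,32]],[8,[0,0,0],[0,0,34]],[8,[0,0,0],[0,0,34]],[8,[0,0,0],[0,0,34]],[45,[0,0,0],[0,0,34]],[45,[0,0,0],[0,0,34]],[45,[0,0,0],[0,0,34]],[45,[0,0,15],[0,0,34]],[45,[0,0,40],[0,0,36]],[45,[0,0,75],[0,0,44]],[45,[8,15,100],[0,0,52]],[45,[15,30,100],[0,0,60]],[45,[20,45,100],[0,0,68]],[45,[23,51,100],[0,0,76]],[45,[23,51,100],[0,0,84]],[45,[23,51,100],[0,0,84]],[45,[23,51,100],[0,0,84]]])

```text
time_s: 17.3
eef_pos: [485.8, -2.3, 156.3]
ee_rot: [-0.0, 0.991, 0.135, 0.0]
force: [0.3, 0.1, -0.2]
grip_width: 0.528
grip_force: 0.0
```

```bash
cat > lv.py <<'E'
from h import *
import sys
def trim(p,C,zf=53):
    n='wrist'; h=cv2.GaussianBlur(cv2.cvtColor(p,cv2.COLOR_BGR2GRAY),(3,3),0)
    u,v=proj(n,[549.5,15.5,zf],C).round().astype(int); a,b=v-32,u-32
    s=cv2.resize(h[a:a+65,b:b+65],None,fx=8,fy=8,interpolation=cv2.INTER_CUBIC)
    m=(s<200).astype(np.uint8); px=lambda q:(np.array(q)+.5)/8-.5+[b,a]
    k,lab,st,ce=cv2.connectedComponentsWithStats(m); i=[j for j in range(1,k) if np.hypot(*(ce[j]-260))<90]; j=max(i,key=lambda j:st[j,2])
    c=cv2.findContours((lab==j).astype(np.uint8),0,2)[0][0]; e=cv2.fitEllipse(c)
    core=cv2.erode(m,cv2.getStructuringElement(cv2.MORPH_ELLIPSE,(25,25))); core[np.hypot(*(np.mgrid[:520,:520]-260))>150]=0; k,lab,st,ce=cv2.connectedComponentsWithStats(core); t=1+np.argmax(st[1:,4])
    o=onz(n,*px(e[0]),zf,C)[:2]; g=onz(n,*px(ce[t]),zf+5,C)[:2]
    R=np.array([[np.cos(YAW),np.sin(YAW)],[-np.sin(YAW),np.cos(YAW)]])
    print('circle',px(e[0]),np.array(e[1])/8,'ball',px(ce[t]),st[t,4],'world',o.round(1),'OFF',(R@(g-o)).round(2))
E
python3 - <<'E'
from lv import *
p=cv2.imread('pics/w5.png'); s=ctrl.sense(); print(s['time_s'],s['eef_pos'])
C=cam('wrist'); trim(p,C)
p,d=capture('wrist'); cv2.imwrite('pics/w6.png',p); trim(p,C)
E
```

```text
17.3 [485.78931571  -2.32920112 156.31053037]
circle [317.67073059 141.6355629 ] [27.43288422 27.81967354] ball [320.46667224 136.33902276] 8964 world [549.6  16.7] OFF [ 3.7  -1.27]
circle [317.54471397 140.88588715] [27.3553257  27.80736542] ball [318.89726796 141.47034057] 6680 world [550.1  16.9] OFF [-0.22 -0.95]
```

Offset is now (-0.2, -0.95) mm, so the ball is well inside the circle. Next the bottle: move high above it and measure.

Request:
apply_moves(targets=[[70,[10,10,30],[0,0,0]],[70,[25,35,44],[0,0,0]],[70,[40,70,44],[0,0,0]],[70,[58,105,44],[0,0,0]],[70,[75,140,44],[0,0,0]],[70,[95,175,44],[0,0,0]],[70,[108,200,44],[0,0,0]],[70,[114,212,44],[0,0,0]],[70,[114,212,44],[0,0,0]],[70,[114,212,44],[0,0,0]]])

```text
time_s: 18.35
eef_pos: [599.6, 209.2, 200.1]
ee_rot: [0.0, 0.991, 0.136, -0.0]
force: [-0.1, -1.0, -0.0]
grip_width: 0.816
grip_force: 0.0
```

```bash
python3 - <<'E'
from h import *
s=ctrl.sense(); print(s['time_s'],s['eef_pos'])
C=cam('wrist'); p,d=capture('wrist'); w=cloud(d,C)
m=(np.hypot(w[...,0]-658,w[...,1]-225)<45)
for lo,hi in ((94,108),(56,80),(10,60)):
    q=w[m&(w[...,2]>lo)&(w[...,2]<hi)]; c,r=cv2.minEnclosingCircle(q[:,:2].astype(np.float32)); print(lo,len(q),np.round(c,1),round(r,1),q[:,:2].mean(0).round(1),np.percentile(q[:,2],[5,50,95]).round(1))
h=cv2.cvtColor(p,cv2.COLOR_BGR2HSV)
cv2.imwrite('pics/w7.png',p)
# obstacles near: all points z>30 within 130 mm
q=w[(w[...,2]>35)&(w[...,2]<130)]; q=q[::50]; a=np.round(q[:,:2]-[658,226]); rr=np.hypot(*a.T); th=np.degrees(np.arctan2(a[:,1],a[:,0]))
for t in range(-180,180,30):
    k=(th>=t)&(th<t+30)&(rr>34); print(t,rr[k].min() if k.any() else None,end=' ; ')
E
```

```text
18.35 [599.57167072 209.18174652 200.05209489]
94 922 [663.  233.4] 11.3 [663.  233.3] [ 99.  100.1 101.3]
56 2081 [663.  233.4] 24.0 [663.4 232.5] [61.9 69.7 77.5]
10 49 [663.3 233.2] 24.2 [668.6 226.9] [47.6 58.2 59.8]
-180 73.33484846919642 ; -150 181.96977771047588 ; -120 147.27525250360293 ; -90 145.12063946937388 ; -60 82.68010643437755 ; -30 81.8413098624405 ; 0 None ; 30 86.02325267042627 ; 60 87.32124598286491 ; 90 99.84988733093293 ; 120 85.56284240252891 ; 150 78.00640999302557 ;
```

View pics/w7.png

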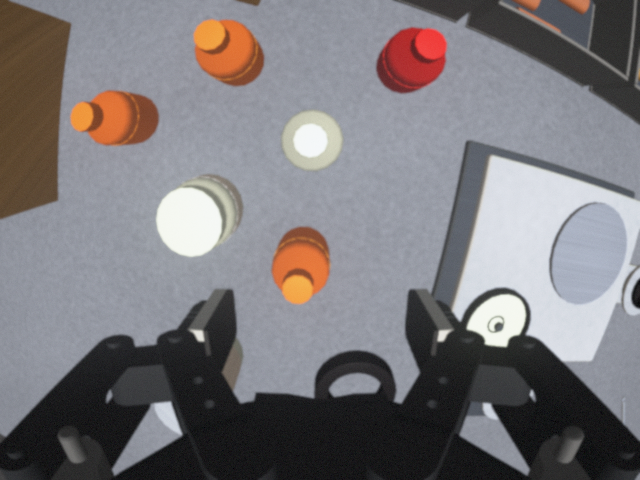

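The white narrow-necked bottle is at pixel (311,140): foot at (663,233), radius 24 mm, top at 100 mm, with clear space all round. Grasping.

Request:
apply_moves(targets=[[70,[35,12,0],[0,0,0]],[70,[63,24,0],[0,0,0]],[70,[63,24,-10],[0,0,0]],[70,[63,24,-45],[0,0,0]],[70,[63,24,-80],[0,0,0]],[70,[63,24,-115],[0,0,0]],[70,[63,24,-145],[0,0,0]],[70,[63,24,-162],[0,0,0]],[70,[63,24,-170],[0,0,0]],[70,[63,24,-170],[0,0,0]],[40,[63,24,-170],[0,0,0]],[40,[63,24,-170],[0,0,0]],[40,[63,24,-170],[0,0,0]],[40,[63,24,-170],[0,0,0]],[40,[63,24,-170],[0,0,0]],[40,[63,24,-170],[0,0,0]]], squeeze=35)

```text
time_s: 20.0
eef_pos: [663.7, 233.9, 32.2]
ee_rot: [-0.0, 0.991, 0.137, 0.002]
force: [-1.2, -0.2, 6.8]
grip_width: 0.544
grip_force: 37.0
```

Request:
apply_moves(targets=[[40,[0,0,8],[0,0,0]],[40,[0,0,25],[0,0,0]],[40,[0,0,50],[0,0,0]],[40,[0,0,80],[0,0,0]],[40,[0,0,105],[0,0,0]],[40,[0,-10,115],[0,0,0]],[40,[-1,-30,120],[0,0,0]],[40,[-3,-60,120],[0,0,0]],[40,[-5,-95,120],[0,0,0]],[40,[-7,-130,120],[0,0,0]],[40,[-10,-165,120],[0,0,0]],[40,[-12,-200,120],[0,0,0]],[40,[-14,-235,120],[0,0,0]],[40,[-16,-265,115],[0,0,0]],[40,[-17,-285,105],[0,0,0]],[40,[-18,-297,90],[0,0,0]],[40,[-18,-301,80],[0,0,0]],[40,[-18,-301,75],[0,0,0]],[40,[-18,-301,75],[0,0,0]],[40,[-18,-301,75],[0,0,0]]])

```text
time_s: 22.0
eef_pos: [645.0, -66.7, 105.7]
ee_rot: [0.0, 0.991, 0.137, 0.0]
force: [0.0, 0.2, -1.1]
grip_width: 0.545
grip_force: 36.4
```

```bash
python3 - <<'E'
from h import *
s=ctrl.sense(); print(s['time_s'],s['eef_pos'],s['force'],s['grip_width'],s['grip_force'])
C=cam('wrist'); p,d=capture('wrist'); w=cloud(d,C); cv2.imwrite('pics/w8.png',p)
r,_=capture('scene'); k=proj('scene',[645,-68,90]).astype(int); print(k)
cv2.imwrite('pics/v8.png',np.hstack([cv2.resize(p,(400,300)),cv2.resize(r[k[1]-75:k[1]+75,k[0]-100:k[0]+100],(400,300))]))
E
```

```text
22.0 [644.96160583 -66.74990054 105.69803022] [ 0.02682968  0.17958509 -1.06350589] 0.5447579045834554 36.39336703461595
[331 260]
```

View pics/v8.png

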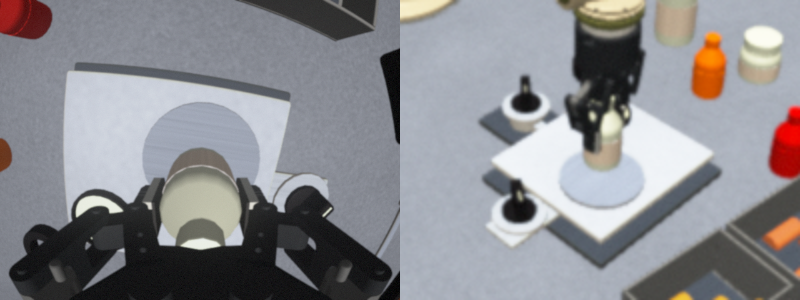

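Left: the bottle is held upright over the pan. Right: it hangs over the middle of the pan, neighbours untouched. Lowering gently.

Request:
apply_moves(targets=[[40,[0,-1,-5],[0,0,0]],[40,[0,-1,-10],[0,0,0]],[40,[0,-1,-15],[0,0,0]],[40,[0,-1,-19],[0,0,0]],[40,[0,-1,-22],[0,0,0]],[40,[0,-1,-23],[0,0,0]],[40,[0,-1,-24],[0,0,0]],[40,[0,-1,-24],[0,0,0]],[40,[0,-1,-24],[0,0,0]]])

```text
time_s: 23.0
eef_pos: [644.9, -68.3, 81.5]
ee_rot: [0.0, 0.991, 0.136, 0.0]
force: [0.7, -0.5, -2.7]
grip_width: 0.546
grip_force: 36.4
```

Request:
apply_moves(targets=[[40,[0,0,-0.5],[0,0,0]],[40,[0,0,-1],[0,0,0]],[40,[0,0,-1.5],[0,0,0]],[40,[0,0,-2],[0,0,0]],[40,[0,0,-2],[0,0,0]]])

```text
time_s: 23.5
eef_pos: [644.9, -68.3, 80.1]
ee_rot: [0.0, 0.991, 0.137, 0.0]
force: [-2.9, 1.3, 5.9]
grip_width: 0.546
grip_force: 37.2
```

Contact is at z 80 with about 8 N, as expected. Release and rise.

Request:
apply_moves(targets=[[52,[0,0,0],[0,0,0]],[60,[0,0,0],[0,0,0]],[70,[0,0,0],[0,0,0]],[75,[0,0,0],[0,0,0]],[75,[0,0,0],[0,0,0]],[75,[0,0,10],[0,0,0]],[75,[0,0,30],[0,0,0]],[75,[0,0,60],[0,0,0]],[75,[0,0,95],[0,0,0]],[75,[-20,10,110],[0,0,0]],[75,[-60,25,110],[0,0,0]],[75,[-100,40,110],[0,0,0]],[75,[-130,55,100],[0,0,0]],[75,[-150,65,90],[0,0,0]],[75,[-159,66,80],[0,0,0]],[75,[-159,66,76],[0,0,0]],[75,[-159,66,76],[0,0,0]],[75,[-159,66,76],[0,0,0]]])

```text
time_s: 25.3
eef_pos: [486.6, -2.6, 155.9]
ee_rot: [0.0, 0.991, 0.136, 0.001]
force: [0.7, 0.4, 0.3]
grip_width: 0.877
grip_force: 0.0
```

```bash
python3 - <<'E'
from lv import *
s=ctrl.sense(); print(s['time_s'],s['eef_pos'],s['force'])
C=cam('wrist'); p,d=capture('wrist'); cv2.imwrite('pics/w9.png',p)
try: trim(p,C)
except Exception as e: print(e)
w=cloud(d,C); m=np.hypot(w[...,0]-645,w[...,1]+68)<40
q=w[m&(w[...,2]>135)]; c,r=cv2.minEnclosingCircle(q[:,:2].astype(np.float32)) if len(q) else (0,0); print(len(q),c,r,q[:,2].max() if len(q) else 0)
r,_=capture('scene'); k=[331,260]
cv2.imwrite('pics/v9.png',np.hstack([cv2.resize(p,(400,300)),cv2.resize(r[k[1]-105:k[1]+75,k[0]-90:k[0]+150],(400,300))]))
E
```

```text
25.3 [486.64534862  -2.61822228 155.87054556] [0.69041249 0.38400708 0.33137363]
circle [316.98330688 142.09592819] [27.84795189 28.2590313 ] ball [318.43022818 142.69855101] 6979 world [550.1  16.9] OFF [-0.21 -1.01]
1784 (643.7279663085938, -68.96974182128906) 12.136771202087402 150.60741034609086
```

View pics/v9.png

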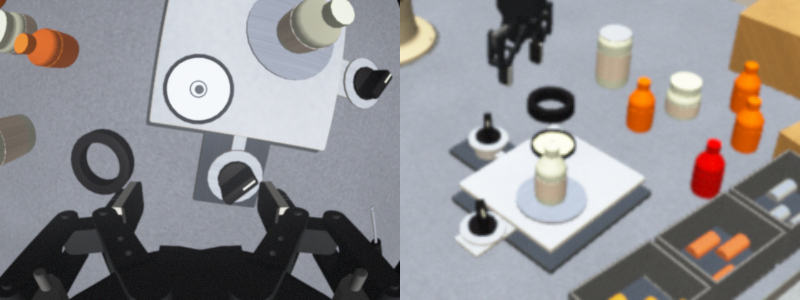

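The bottle stands upright at the pan centre, with its cap at (644,-69) and 150 mm high. The ball is inside the circle, about 1 mm off, and the neighbours stand where they were with the gripper clear. Handing in.

```bash
python3 -c "
from rig import ctrl
print(ctrl.finish_job())"
```

```text
the job is handed in; nothing more can be done
None
```

The scale is level, with the ball about 1 mm from the circle's centre; the white bottle then went upright onto the middle of the pan, nothing else was touched, and the job was handed in at about 25 s of the 72 s allowed.

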